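# Index the model turntable by one turn of its hand wheel

## Task

Move the locomotive on the model railway turntable round to the next track: push the hand wheel clockwise (seen from above) by its upright handle through exactly one turn, so that the handle comes back to stand over the pointer on the housing. Only push the handle with the fingers, never pinch it; don't carry the wheel past the pointer by more than a little, leave the things lying around it where they are, and finish with the hand clear.

Things in the scene. Friction and masses are not known exactly. Their poses are not given: they have to be found in the camera images.
- wheel (a joint): angle of the hand wheel, rad: 0 at the start (handle over the pointer), grows as the wheel turns clockwise seen from above, 6.283 after one full turn. It turns freely both ways without stops or detents, with a dry friction of about 0.14 N m (2 to 3 N at the handle), and stays where it is left.
- wheel_axis (a point): centre of the hand wheel, on its vertical axis at mid-height of the rim, 79 mm above the table. The wheel is level: a black rim of 62 mm mean radius made of a 14 mm round bar (its top 86 mm above the table), three steel spokes and a hub 34 mm across, 88 mm high. Nothing of the wheel but the handle stands higher than that.
- handle_mid (a point): mid-height of the handle, on its own axis, 109 mm above the table. The handle is an upright aluminium grip of four round lobes (a, b, c, d in turn), 25 mm across, that stands on the rim over a spoke, 62 mm from the wheel's axis, and spins easily about its own axis; its top is 135 mm above the table. Fingers pressing on opposite lobes at once count as a pinch.
- drive: the grey round gear housing under the wheel, 116 mm across at the foot, fixed to the plywood board; origin at the centre of its underside, 9 mm above the table. Its +x axis points along the flat aluminium pointer (12 mm wide), which reaches out to 105 mm from the axis with a diamond-shaped end, below and beyond the wheel rim. It can face any way.
- bridge (a joint): angle of the turntable bridge that carries the blue locomotive, clockwise from above, rad: geared to the wheel at 1 to 8, so 0 at the start and 0.785 (45 degrees, in line with the next track) after one turn of the wheel. The turntable is a disc of 380 mm on the table to the robot's left; it need not be touched.
- wagon: bystander: loose brown model goods wagon, 108 x 34 x 45 mm, on the board beside the wheel; origin at the centre of its underside
- oil: bystander: loose small jar with a white cap, 32 mm across, 55 mm tall, on the board; origin at the centre of its underside
- driver: bystander: loose screwdriver, 150 mm, lying on the board
- foam: bystander: loose white packing block, 55 x 50 x 18 mm, on the board; origin at the centre of its underside

How it is judged:
By the outcome, as a careful person would: the job done as asked, in the order asked, and still so for the second after the job is handed in, with the robot touching nothing.
It also fails if it takes over 58 s, if anything falls off the work surface, if the arm or the gripper's body presses on something with over 40 N, if the wrist force passes 120 N, or if a joint passes its speed limit or range.

## Robot

A 7-joint arm with a two-finger parallel gripper is mounted at the origin on the work surface. World frame = base frame: x ahead of the robot, y to its left, z up, the work surface at z = 0. Lengths are in m, angles in rad, forces in N, time in s.
With the tool pointing down it reaches from about 0.425 to 0.8 m from the base axis. Payload 8.3 kg.
Tool frame: the origin (TCP) lies between the finger pads; the fingertips stand 25 mm ahead of it and the grasp point (between the pads) lies 6 mm ahead of it; z points along the fingers, x is the direction in which the jaws open and shut, and the axes are right-handed (so a half turn about z gives the same grasp; the last joint's range is limited). The gripper opens to 85 mm and grips with 20 to 120 N. Pads are 22 mm wide; open, the fingers measure 114 mm over their backs; the gripper's body (76 mm by 85 mm) begins 54 mm behind the grasp point. The pads swing forward as they close: fully open they stand 13 mm farther back than shut.
Start: joints at [1.054, 0.383, 0.016, 1.37, -0.006, 1.388, -0.046], TCP at [0.274, -0.562, 0.256] pointing down, gripper open.
Joint ranges: [-2.95, 2.95], [-0.25, 2.06], [-1.52, 1.56], [0.18, 2.33], [-1.44, 4.58], [0.02, 2.06], [-3.01, 3.01]. Speed limits (rad/s): [2.39, 2.39, 3.01, 3.01, 3.14, 3.14, 3.14].

## Interface

Orientations are given as a rotation vector (axis times angle).
In Python, from cell import bot, viewer, workorder, search_frame, trace, tip_of gives the robot as it stands.
- The arm moves only by the shell command python3 -m jog 'ROWS' [FORCE]. ROWS is JSON, a list of rows, each a list of 7 numbers: the shift along the tool's x, y, z in m, then the turn, a rotation vector about the tool's x, y, z in degrees, then the gripper command: -1 is shut, 1 is fully open, values between are in proportion. In form: [[x, y, z, ax, ay, az, gripper], ...]. A call has 1 to 5 rows; each row shifts and turns the commanded pose from where the row before left it, along the tool's axes as they then stand; what a row does not reach is not made up. A row lasts 1/8 s, in which the tool goes at most 62.5 mm and 10.7 degrees, less where a joint would pass 70% of its speed; a pose out of reach is approached as far as the arm can. A call with a gripper value outside its range is refused whole. The fingers move at their own pace and stop on an object; FORCE is the grip in N (left out, the last holds). Time passes only in rows, so rows that do not move let the fingers close. It gives the time, the measured TCP pose, the force and the opening at its end, in the units of the state.
- bot.state(): the state, without advancing time (a new reading comes with each control period).
- viewer.capture(name): name is "side" or "top" or "wrist"; returns the picture (420x560x3 uint8, blue, green, red); there is no depth.
- viewer.camera_params(name): a dict with "camera_matrix" (3x3 intrinsics, pixels), "R" (3x3) and "t" (3): a world point X has camera coordinates R X + t. Camera axes: x right, y down, z forward; pixel columns grow to the right and rows downward; lengths in m; the calibration is good to about 2 mm. A picture is of the moment at which its call begins: read the wrist's pose just before it. camera_params takes no time and is no camera call; for the wrist camera it gives the pose at the moment of the call.
- workorder.sign_off(): hands the job in, once; it reports no verdict.
Trained networks look in the newest picture that a camera, given by its name, has taken for a name from the list of things; names that differ only in an ending like _2 or _b are one class to them, and where a whole thing is asked for, a point or a joint stands for the part that bears it (a point fixed in the world has none). Each returns a list of dicts, best first, with "confidence" (0 to 1); they miss things now and then, are a little off and sometimes report something else, mostly with a low value. They report only what shows in the picture. A call takes as long as a camera call.
- search_frame(thing, camera): "centre" ([x, y, z] in m, in world coordinates, good to about 4 mm: the middle of the surface that is visible of it).
- trace(thing, camera): "pixels" (420x560 bool, what is visible of it).
- tip_of(thing, camera): "centre" ([x, y, z] in m, in world coordinates, good to about 4 mm: a listed point, or the origin of a listed thing).
The state is a dict: "time_s": time; "q": joint angles; "joint_velocities": joint speeds; "effort": joint torques, N m; "ee_pos": TCP position; "eef_rot": TCP orientation; "force": force on the tool from outside, world axes, zero at the start; "ft_torque": the same for the moment, N m; "grip_width": finger opening in m.
Only numpy, scipy, OpenCV 4.12 (cv2) and the standard library are available. Lean on these libraries where they do the work, as an engineer would, in place of code of your own. Each camera call takes 0.05 s, during which the arm holds its last target.

## Working session

There is one attempt and no reset: what is moved stays moved. The work goes in short steps, Python scripts to look and compute and a shell command to move; the robot and the scene stay as the last step left them, time stands still between calls to the robot, and variables do not carry over. Pictures are saved under pics/ and viewed, and the job is handed in when it is done.

```bash
ls; mkdir -p pics; python3 - <<'E'
from cell import bot, viewer, search_frame, tip_of
import cv2
s=bot.state(); print(s['time_s'],s['ee_pos'],s['eef_rot'],s['force'],s['grip_width'])
for c in ['side','top']:
    cv2.imwrite(f'pics/a_{c}.png',viewer.capture(c))
for n in ['wheel_axis','handle_mid','drive','wagon','oil','driver','foam']:
    for c in ['top']:
        r=tip_of(n,c)
        print(n,c,[(x['centre'],x['confidence']) for x in r[:2]])
print(bot.state()['time_s'])
E
```

```text
pics
0.0 [ 0.27382138 -0.56130361  0.25527016] [-2.66342609  1.66416579  0.00269016] [-0.54867045  0.28102426  0.15615904] 0.08521386224946097
wheel_axis top [([0.5557, -0.0033, 0.0796], 0.68)]
handle_mid top [([0.6106, 0.0004, 0.1106], 0.56)]
drive top [([0.5516, -0.0034, 0.0124], 0.73), ([0.6294, 0.1484, 0.0081], 0.46)]
wagon top [([0.4618, -0.1589, 0.0092], 0.96)]
oil top [([0.6319, 0.148, 0.008], 0.64)]
driver top []
foam top [([0.4362, 0.1296, 0.0131], 0.85)]
0.45
```

View pics/a_top.png

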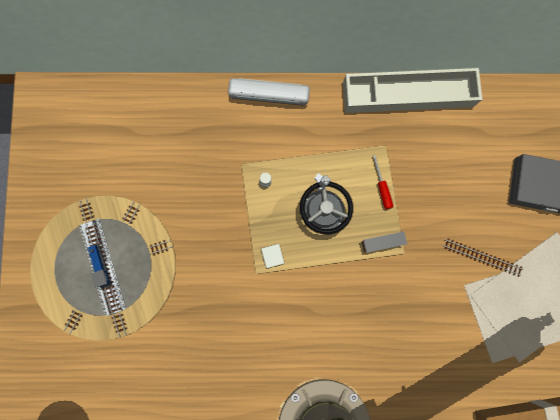

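View pics/a_side.png

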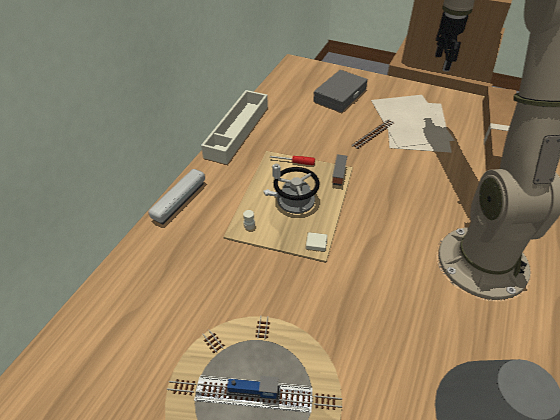

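The board shows the wheel at about (326,207) in the top picture, with the handle and pointer at about (321,179), pointing away from the robot. I'll zoom in and fit the geometry.

```bash
cat > h.py <<'E'
import numpy as np, cv2
from cell import bot, viewer, search_frame, trace, tip_of
def proj(c,P,p=None):
    p=p or viewer.camera_params(c); K=np.array(p['camera_matrix']);X=np.atleast_2d(P)@np.array(p['R']).T+np.array(p['t'])
    u=X@K.T; return u[:,:2]/u[:,2:]
def unproj(c,uv,z,p=None):
    p=p or viewer.camera_params(c);K=np.array(p['camera_matrix']);R=np.array(p['R']);t=np.array(p['t'])
    d=R.T@np.linalg.solve(K,[uv[0],uv[1],1]);o=-R.T@t
    return o+d*(z-o[2])/d[2]
def circ(c,r,z,n=72):
    a=np.linspace(0,2*np.pi,n);return np.c_[c[0]+r*np.cos(a),c[1]+r*np.sin(a),np.full(n,z)]
E
python3 - <<'E'
from h import *
im=cv2.imread('pics/a_top.png')
x0,y0,w,h,s=275,150,100,75,8
b=cv2.resize(im[y0:y0+h,x0:x0+w],None,fx=s,fy=s,interpolation=cv2.INTER_CUBIC)
cv2.imwrite('pics/b0.png',b)
c=[0.5557,-0.0033]
for r,z,col in [(.062,.079,(0,255,255)),(.017,.088,(255,0,0)),(.105,.02,(0,255,0))]:
    p=proj('top',circ(c,r,z)); cv2.polylines(b,[np.int32((p-[x0-.5,y0-.5])*s)],True,col,1)
cv2.imwrite('pics/b1.png',b)
E
```

```text
(no output)
```

View pics/b1.png

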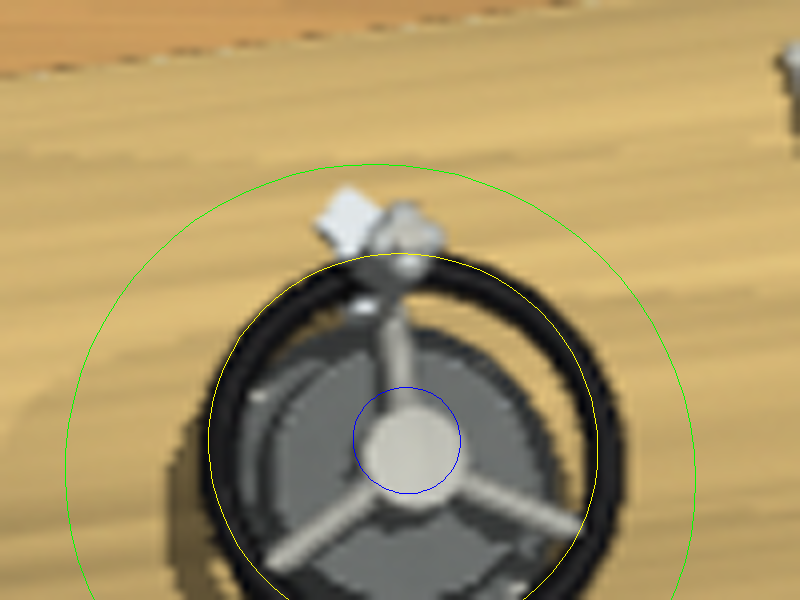

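View pics/b0.png

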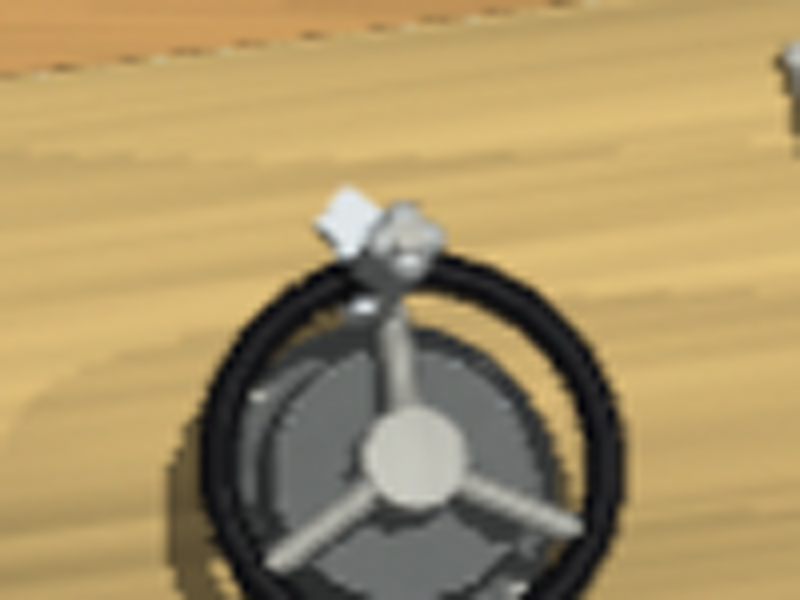

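The picture shows the hub centre at about (326.4,206.5), the handle top near (325,179) and the pointer's diamond near (318.5,177). The network's axis estimate is about 1–2 mm off. I'll unproject these pixels.

```bash
python3 - <<'E'
from h import *
f=lambda u,v:(275+u/8-.5,150+v/8-.5)
c=unproj('top',f(415,456),.088);print('hub',c)
h=unproj('top',f(405,236),.135);print('handle',h,np.hypot(*(h-c)[:2]),np.degrees(np.arctan2(*(h-c)[1::-1])))
# spoke dir opposite spokes ends
for uv,z in [((397,310),.079),((275,565),.079),((578,525),.079)]:
    q=unproj('top',f(*uv),z);print('spoke',np.degrees(np.arctan2(*(q-c)[1::-1])))
for uv in [(350,215),(349,187),(318,223),(364,306)]:
  for z in (.02,.03,.04):
    q=unproj('top',f(*uv),z);print('pt',uv,z,np.hypot(*(q-c)[:2]),np.degrees(np.arctan2(*(q-c)[1::-1])))
# rim fit: dark pixels
im=cv2.imread('pics/a_top.png')
print('img of cam', -np.array(viewer.camera_params('top')['R']).T@viewer.camera_params('top')['t'])
from scipy.spatial.transform import Rotation as Rn
print(Rn.from_rotvec(bot.state()['eef_rot']).as_matrix().round(3))
viewer.capture('side');print(tip_of('handle_mid','side'),tip_of('wheel_axis','side'))
E
```

```text
hub [ 0.5506668 -0.0057466  0.088    ]
handle [0.61144524 0.00234012 0.135     ] 0.06131405998646537 7.578826673635626
spoke 4.3403004295415455
spoke 127.41070386315663
spoke -111.53619719883565
pt (350, 215) 0.02 0.09327075935750742 6.941029151908232
pt (350, 215) 0.03 0.0912445797698286 7.842893009295705
pt (350, 215) 0.04 0.08924203043565475 8.785474068206042
pt (349, 187) 0.02 0.1028324027678468 6.394792941300991
pt (349, 187) 0.03 0.10071843067714151 7.2045887194389815
pt (349, 187) 0.04 0.09862543806571304 8.048929579537665
pt (318, 223) 0.02 0.09251146894356313 13.79997824592808
pt (318, 223) 0.03 0.09067462523965812 14.801108526945216
pt (318, 223) 0.04 0.08886660446236393 15.843304614277372
pt (364, 306) 0.02 0.061907213950701825 6.568491845726504
pt (364, 306) 0.03 0.060116551413336314 7.929160130186354
pt (364, 306) 0.04 0.05836186206117202 9.372502941251673
img of cam [0.35527816 0.16018295 1.33130035]
[[ 0.438 -0.899 -0.   ]
 [-0.899 -0.438  0.   ]
 [-0.    -0.    -1.   ]]
[{'centre': [0.6133, 0.0045, 0.1145], 'confidence': 0.67}] [{'centre': [0.5512, -0.0048, 0.081], 'confidence': 0.63}]
```

Axis is at about (0.551,-0.0055), and the pointer is at about 7° from +x. My plan is to push with the fingers shut and the tips at z≈0.10, above the rim and everything lying around. First I turn the tool so its x lies along world +x, closing the gripper on the way.

```bash
python3 -m jog '[[0,0,0,0,0,-10.6,-1],[0,0,0,0,0,-10.6,-1],[0,0,0,0,0,-10.6,-1],[0,0,0,0,0,-10.6,-1],[0,0,0,0,0,-10.6,-1]]' 40
python3 -m jog '[[0,0,0,0,0,-10.6,-1],[0,0,0,0,0,-0.4,-1]]'
python3 - <<'E'
from h import *
from scipy.spatial.transform import Rotation as Rn
s=bot.state();print(s['time_s'],s['q'].round(2) if hasattr(s['q'],'round') else s['q'],s['ee_pos']);print(Rn.from_rotvec(s['eef_rot']).as_matrix().round(3),s['grip_width'])
E
```

```text
time_s: 1.23
ee_pos: [0.274, -0.5617, 0.2563]
eef_rot: [3.128, -0.292, 0.0]
force: [-0.8, 0.9, 0.2]
grip_width: 0.0001
time_s: 1.48
ee_pos: [0.2739, -0.5618, 0.2563]
eef_rot: [-3.141, 0.001, -0.0]
force: [0.4, -0.3, 0.2]
grip_width: 0.0001
1.475 [ 1.18  0.39 -0.16  1.36  0.06  1.39  1.02] [ 0.27391354 -0.56176484  0.2562904 ]
[[ 1.    -0.001  0.   ]
 [-0.001 -1.     0.   ]
 [ 0.    -0.    -1.   ]] 9.041661927726907e-05
```

```bash
for i in 1; do python3 -m jog '[[0.027,-0.05,0,0,0,0,-1],[0.027,-0.05,0,0,0,0,-1],[0.027,-0.05,0,0,0,0,-1],[0.027,-0.05,0,0,0,0,-1],[0.027,-0.05,0,0,0,0,-1]]'; done
python3 -m jog '[[0.027,-0.05,0,0,0,0,-1],[0.027,-0.05,0,0,0,0,-1],[0.027,-0.05,0,0,0,0,-1],[0.027,-0.05,0,0,0,0,-1],[0.027,-0.05,0,0,0,0,-1]]'
python3 -m jog '[[0.026,-0.05,0,0,0,0,-1],[0.025,-0.05,0,0,0,0,-1],[0,0,0,0,0,0,-1]]'
python3 - <<'E'
from h import *
s=bot.state();p=viewer.camera_params('wrist');print(s['time_s'],s['ee_pos'])
im=viewer.capture('wrist')
cc=[.551,-.0055]
a=np.radians(7.3)
for P,col in [(circ(cc,.062,.079),(0,255,255)),(circ([cc[0]+.062*np.cos(a),cc[1]+.062*np.sin(a)],.0125,.135),(0,255,0))]:
    cv2.polylines(im,[np.int32(proj('wrist',P,p))],True,col,1)
cv2.imwrite('pics/c.png',im)
E
```

```text
time_s: 2.1
ee_pos: [0.4097, -0.31, 0.2566]
eef_rot: [3.141, -0.008, 0.001]
force: [0.7, 0.1, 0.6]
grip_width: 0.0001
time_s: 2.72
ee_pos: [0.5447, -0.0602, 0.2566]
eef_rot: [3.141, -0.009, 0.001]
force: [0.2, -0.6, 0.1]
grip_width: 0.0
time_s: 3.1
ee_pos: [0.5954, 0.0446, 0.256]
eef_rot: [-3.138, -0.006, 0.0]
force: [-0.6, -0.3, 0.9]
grip_width: -0.0
3.1 [0.59535274 0.04464566 0.2560131 ]
```

View pics/c.png

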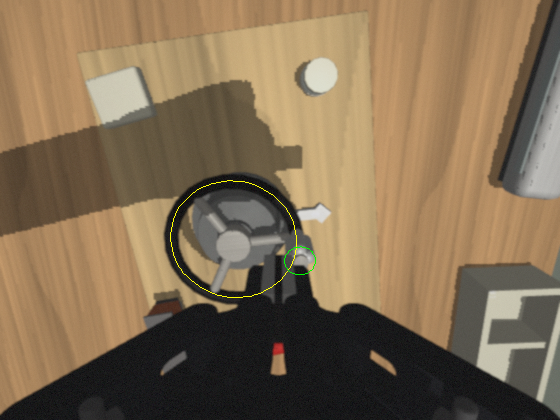

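The wrist picture agrees with the model: rim around (233,238), handle at about (300,255), pointer diamond at (318,213). Descending beside the handle on its counter-clockwise side.

```bash
python3 -m jog '[[0,0,0.04,0,0,0,-1],[0,0,0.04,0,0,0,-1],[0,0,0.03,0,0,0,-1],[0,0.002,0.02,0,0,0,-1],[0,0,0,0,0,0,-1]]'
python3 - <<'E'
from h import *
s=bot.state();p=viewer.camera_params('wrist');print(s['time_s'],s['ee_pos'],s['force'])
im=viewer.capture('wrist')
cv2.imwrite('pics/d.png',im);cv2.imwrite('pics/d2.png',cv2.resize(viewer.capture('top')[150:225,275:375],None,fx=6,fy=6))
c=np.array([.551,-.0055])
for k in range(24):
    a=np.radians(45-15*k);b=np.radians(30-15*k)
    d=.062*np.array([np.cos(b)-np.cos(a),np.sin(b)-np.sin(a)])
    print(k,(c+.062*np.array([np.cos(a),np.sin(a)])).round(4),'tool step mm',(d[0]*1e3).round(1),(-d[1]*1e3).round(1))
E
```

```text
time_s: 3.78
ee_pos: [0.5938, 0.0341, 0.1248]
eef_rot: [3.14, -0.008, -0.005]
force: [-0.2, -0.5, 0.3]
grip_width: -0.0001
3.775 [0.59379388 0.03406234 0.12478881] [-0.19197341 -0.49961285  0.30625165]
0 [0.5948 0.0383] tool step mm 9.9 12.8
1 [0.6047 0.0255] tool step mm 6.2 15.0
2 [0.6109 0.0105] tool step mm 2.1 16.0
3 [ 0.613  -0.0055] tool step mm -2.1 16.0
4 [ 0.6109 -0.0215] tool step mm -6.2 15.0
5 [ 0.6047 -0.0365] tool step mm -9.9 12.8
6 [ 0.5948 -0.0493] tool step mm -12.8 9.9
7 [ 0.582  -0.0592] tool step mm -15.0 6.2
8 [ 0.567  -0.0654] tool step mm -16.0 2.1
9 [ 0.551  -0.0675] tool step mm -16.0 -2.1
10 [ 0.535  -0.0654] tool step mm -15.0 -6.2
11 [ 0.52   -0.0592] tool step mm -12.8 -9.9
12 [ 0.5072 -0.0493] tool step mm -9.9 -12.8
13 [ 0.4973 -0.0365] tool step mm -6.2 -15.0
14 [ 0.4911 -0.0215] tool step mm -2.1 -16.0
15 [ 0.489  -0.0055] tool step mm 2.1 -16.0
16 [0.4911 0.0105] tool step mm 6.2 -15.0
17 [0.4973 0.0255] tool step mm 9.9 -12.8
18 [0.5072 0.0383] tool step mm 12.8 -9.9
19 [0.52   0.0482] tool step mm 15.0 -6.2
20 [0.535  0.0544] tool step mm 16.0 -2.1
21 [0.551  0.0565] tool step mm 16.0 2.1
22 [0.567  0.0544] tool step mm 15.0 6.2
23 [0.582  0.0482] tool step mm 12.8 9.9
```

View pics/d.png

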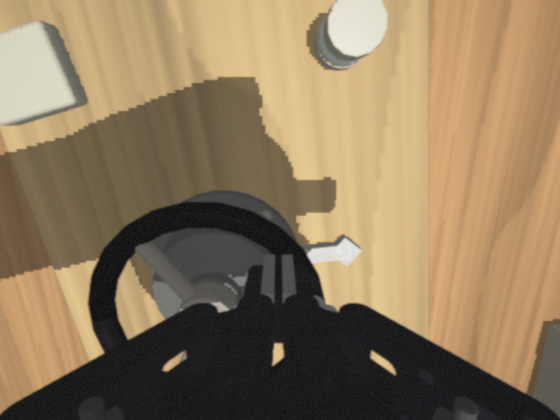

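View pics/d2.png

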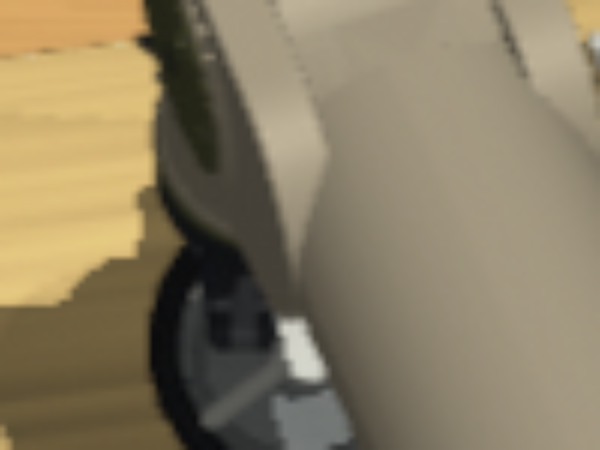

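Fingers are at about (0.594,0.035), tips at z≈0.10; the picture shows the pointer diamond at (348,250) and the handle hidden behind the fingers. Starting the push with small steps.

```bash
python3 -m jog '[[0.005,0.006,0,0,0,0,-1],[0.005,0.0055,0,0,0,0,-1],[0.003,0.007,0,0,0,0,-1],[0.003,0.007,0,0,0,0,-1],[0.001,0.008,0,0,0,0,-1]]'
python3 -m jog '[[0.001,0.008,0,0,0,0,-1],[-0.001,0.008,0,0,0,0,-1],[-0.001,0.008,0,0,0,0,-1]]'
python3 - <<'E'
from h import *
s=bot.state();print(s['time_s'],s['ee_pos'],s['force'])
cv2.imwrite('pics/e.png',viewer.capture('wrist'))
E
```

```text
time_s: 4.5
ee_pos: [0.6124, 0.0026, 0.1265]
eef_rot: [-3.141, -0.001, -0.001]
force: [0.4, 2.3, 1.4]
grip_width: -0.0003
time_s: 4.88
ee_pos: [0.6107, -0.0217, 0.1261]
eef_rot: [-3.141, -0.0, 0.001]
force: [0.7, 2.3, -0.3]
grip_width: 0.0003
4.875 [ 0.61071407 -0.02167456  0.12608714] [ 0.7298729   2.31496348 -0.29945439]
```

View pics/e.png

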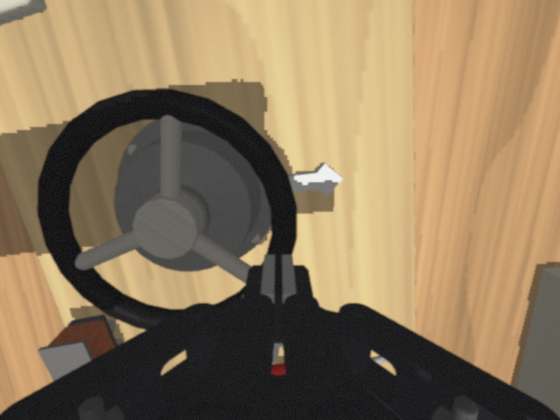

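Contact at 2.3 N, and the wheel is following: one spoke now runs up at (172,120) and the handle's spoke goes to lower right. Continuing round.

```bash
python3 -m jog '[[-0.0025,0.0075,0,0,0,0,-1],[-0.0035,0.0075,0,0,0,0,-1],[-0.0045,0.0065,0,0,0,0,-1],[-0.0055,0.0065,0,0,0,0,-1],[-0.006,0.005,0,0,0,0,-1]]'
python3 -m jog '[[-0.007,0.005,0,0,0,0,-1],[-0.0075,0.003,0,0,0,0,-1],[-0.0075,0.003,0,0,0,0,-1],[-0.008,0.001,0,0,0,0,-1],[-0.008,0.001,0,0,0,0,-1]]'
python3 -m jog '[[-0.008,-0.001,0,0,0,0,-1],[-0.008,-0.001,0,0,0,0,-1]]'
python3 - <<'E'
from h import *
s=bot.state();print(s['time_s'],s['ee_pos'],s['force'])
cv2.imwrite('pics/f.png',viewer.capture('wrist'))
E
```

```text
time_s: 5.55
ee_pos: [0.5888, -0.0553, 0.1264]
eef_rot: [3.141, -0.001, 0.001]
force: [1.8, 1.1, -2.0]
grip_width: -0.0
time_s: 6.18
ee_pos: [0.5506, -0.0668, 0.1265]
eef_rot: [-3.141, -0.001, -0.001]
force: [2.2, 0.7, -0.6]
grip_width: -0.0
time_s: 6.42
ee_pos: [0.5345, -0.0653, 0.1264]
eef_rot: [3.141, -0.0, 0.0]
force: [3.2, -1.6, 0.1]
grip_width: -0.0002
6.425 [ 0.53447095 -0.06530013  0.12642856] [ 3.18067566 -1.64853993  0.14398641]
```

View pics/f.png

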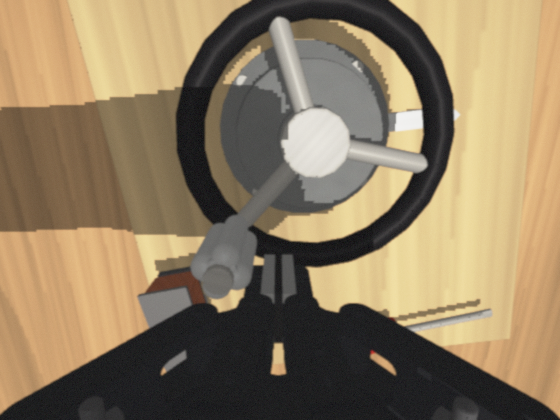

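The handle is at (222,270) in the picture, just ahead of the fingers, so it is going as planned. Continuing.

```bash
python3 -m jog '[[-0.0075,-0.0025,0,0,0,0,-1],[-0.0075,-0.0035,0,0,0,0,-1],[-0.0065,-0.0045,0,0,0,0,-1],[-0.0065,-0.0055,0,0,0,0,-1],[-0.005,-0.006,0,0,0,0,-1]]'
python3 -m jog '[[-0.005,-0.007,0,0,0,0,-1],[-0.003,-0.0075,0,0,0,0,-1],[-0.003,-0.0075,0,0,0,0,-1],[-0.001,-0.008,0,0,0,0,-1],[-0.001,-0.008,0,0,0,0,-1]]'
python3 -m jog '[[0.001,-0.008,0,0,0,0,-1],[0.001,-0.008,0,0,0,0,-1]]'
python3 - <<'E'
from h import *
s=bot.state();print(s['time_s'],s['ee_pos'],s['force'],s['q'])
cv2.imwrite('pics/g.png',viewer.capture('wrist'))
E
```

```text
time_s: 7.1
ee_pos: [0.5014, -0.0428, 0.1263]
eef_rot: [3.142, 0.0, -0.0]
force: [0.8, -1.2, -0.1]
grip_width: -0.0001
time_s: 7.72
ee_pos: [0.4889, -0.0047, 0.1263]
eef_rot: [-3.142, -0.0, 0.0]
force: [0.1, -2.4, -0.4]
grip_width: -0.0001
time_s: 7.98
ee_pos: [0.4909, 0.0114, 0.1262]
eef_rot: [-3.141, -0.0, 0.001]
force: [-1.3, -2.5, 0.7]
grip_width: 0.0001
7.975 [0.49085641 0.01141884 0.12621798] [-1.34805162 -2.53755867  0.66312273] [ 0.43954433  0.26256077 -0.60131186  1.87911605  0.16971205  1.05117023
 -0.23043498]
```

View pics/g.png

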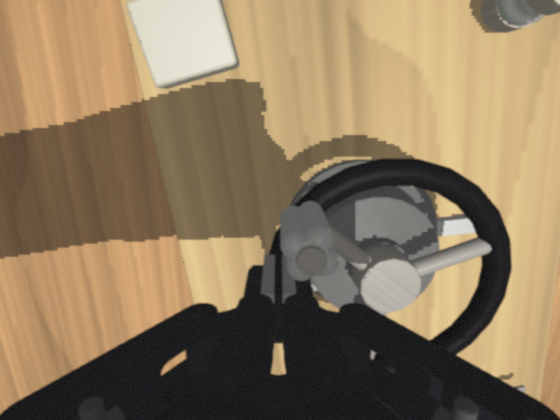

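The handle is at (312,258), still just ahead of the fingers, and the foam and jar are untouched. Next three eighths, then a look.

```bash
python3 -m jog '[[0.0025,-0.0075,0,0,0,0,-1],[0.0035,-0.0075,0,0,0,0,-1],[0.0045,-0.0065,0,0,0,0,-1],[0.0055,-0.0065,0,0,0,0,-1],[0.006,-0.005,0,0,0,0,-1]]'
python3 -m jog '[[0.007,-0.005,0,0,0,0,-1],[0.0075,-0.003,0,0,0,0,-1],[0.0075,-0.003,0,0,0,0,-1],[0.008,-0.001,0,0,0,0,-1],[0.008,-0.001,0,0,0,0,-1]]'
python3 -m jog '[[0.008,0.001,0,0,0,0,-1],[0.008,0.001,0,0,0,0,-1],[0,0,0,0,0,0,-1]]'
python3 - <<'E'
from h import *
s=bot.state();p=viewer.camera_params('wrist');print(s['time_s'],s['ee_pos'],s['force'])
im=viewer.capture('wrist')
cv2.imwrite('pics/h.png',im)
for n in ['handle_mid','wheel_axis']: print(tip_of(n,'wrist'))
E
```

```text
time_s: 8.65
ee_pos: [0.5133, 0.0442, 0.1262]
eef_rot: [-3.142, -0.0, 0.0]
force: [-1.9, -2.0, -0.4]
grip_width: 0.0001
time_s: 9.28
ee_pos: [0.5515, 0.057, 0.1263]
eef_rot: [-3.141, -0.0, 0.0]
force: [-3.0, -0.2, 0.2]
grip_width: 0.0
time_s: 9.65
ee_pos: [0.568, 0.0547, 0.1265]
eef_rot: [-3.141, 0.001, -0.002]
force: [0.5, 0.3, -0.3]
grip_width: 0.0003
9.65 [0.56799497 0.0547222  0.12648216] [ 0.49503767  0.25933217 -0.30260826]
[{'centre': [0.5921, 0.0434, 0.108], 'confidence': 0.55}]
[]
```

View pics/h.png

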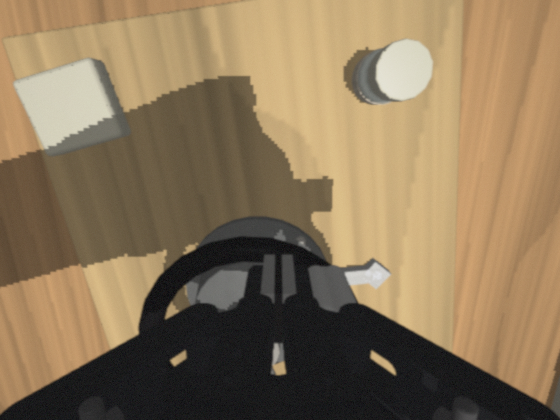

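The handle estimate is about 50°, with the pointer at about 7° and the finger at 75°. I push to about 39°, which stops short, then back off and measure.

```bash
python3 -m jog '[[0.0075,0.003,0,0,0,0,-1],[0.0075,0.003,0,0,0,0,-1],[0.0065,0.005,0,0,0,0,-1],[0.0065,0.005,0,0,0,0,-1],[0.004,0.005,0,0,0,0,-1]]'
python3 -m jog '[[0,0,0,0,0,0,-1],[0,0,0,0,0,0,-1]]'
python3 - <<'E'
from h import *
viewer.capture('wrist')
print(tip_of('handle_mid','wrist'))
E
python3 -m jog '[[-0.003,-0.008,0,0,0,0,-1],[-0.003,-0.008,0,0,0,0,-1],[0,0,-0.04,0,0,0,-1],[0,-0.05,-0.05,0,0,0,-1],[0,-0.06,-0.04,0,0,0,-1]]'
python3 -m jog '[[0,-0.06,0,0,0,0,-1],[0,-0.06,0,0,0,0,-1],[0,-0.06,0,0,0,0,-1],[0,0,0,0,0,0,-1],[0,0,0,0,0,0,-1]]'
python3 - <<'E'
from h import *
s=bot.state();print(s['time_s'],s['ee_pos'],s['force'])
t=viewer.capture('top');cv2.imwrite('pics/i.png',t);cv2.imwrite('pics/i2.png',cv2.resize(t[150:225,275:375],None,fx=8,fy=8,interpolation=cv2.INTER_CUBIC))
for n in ['handle_mid','wheel_axis']: print(tip_of(n,'top'))
E
```

```text
time_s: 10.42
ee_pos: [0.5994, 0.0334, 0.1262]
eef_rot: [-3.141, 0.0, 0.0]
force: [-0.8, 2.9, -0.0]
grip_width: 0.0
time_s: 10.68
ee_pos: [0.599, 0.0333, 0.1263]
eef_rot: [3.141, -0.001, 0.0]
force: [0.1, 0.6, 0.3]
grip_width: -0.0
[]
time_s: 11.4
ee_pos: [0.5931, 0.1467, 0.2473]
eef_rot: [-3.142, 0.003, -0.003]
force: [1.2, 0.6, 0.7]
grip_width: -0.0001
time_s: 12.02
ee_pos: [0.5925, 0.3267, 0.2449]
eef_rot: [3.141, 0.002, -0.0]
force: [0.1, -0.4, -0.4]
grip_width: 0.0
12.025 [0.59246107 0.32670501 0.24494736] [ 0.10218313 -0.36511245 -0.4364464 ]
[{'centre': [0.61, 0.0107, 0.11], 'confidence': 0.48}, {'centre': [0.5523, -0.0006, 0.0794], 'confidence': 0.24}]
[{'centre': [0.5541, -0.0043, 0.0759], 'confidence': 0.56}]
```

View pics/i2.png

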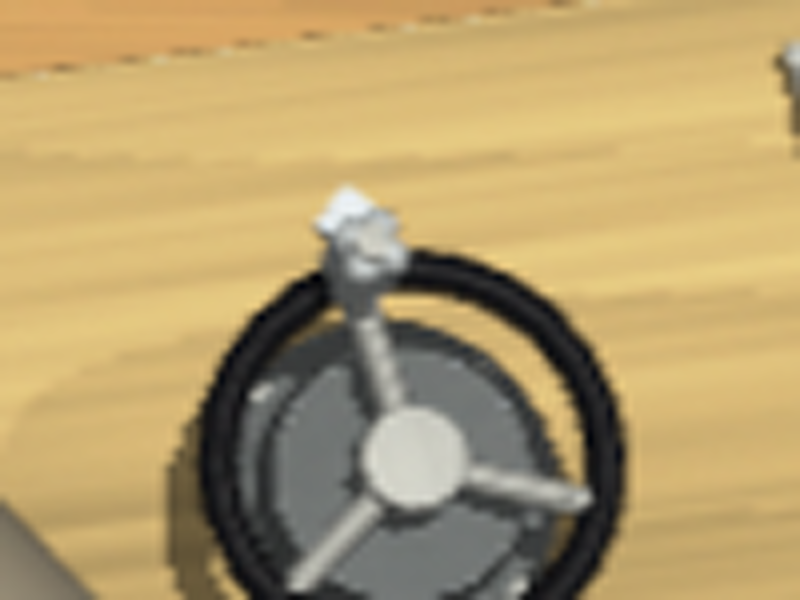

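The handle top is now at (370,244) in the crop, against (405,236) at the start, so it is a little short, as intended. I'll measure the remaining angle from the spokes.

```bash
cat > ang.py <<'E'
from h import *
def prof(im,c=(.5507,-.0056),z=.081,lo=.022,hi=.05):
    g=cv2.cvtColor(im,cv2.COLOR_BGR2GRAY).astype(np.float32)
    a=np.radians(np.arange(0,360,.25)); out=[]
    for r in np.linspace(lo,hi,15):
        P=np.c_[c[0]+r*np.cos(a),c[1]+r*np.sin(a),np.full(len(a),z)]
        uv=proj('top',P).astype(np.float32)
        out.append(cv2.remap(g,uv[:,0].copy().reshape(1,-1),uv[:,1].copy().reshape(1,-1),cv2.INTER_CUBIC)[0])
    return np.array(out).mean(0)
def spokes(im,guess):
    p=prof(im);res=[]
    for k in (0,120,240):
        i=(np.arange(-16*4,16*4+1)+int((guess+k)*4))%1440
        w=p[i]-np.percentile(p[i],40);w=np.clip(w,0,None)
        res.append(guess+(w*np.arange(-64,65)).sum()/w.sum()/4)
    return np.round(res,1)
E
python3 - <<'E'
from ang import *
a=cv2.imread('pics/a_top.png');b=cv2.imread('pics/i.png')
print(spokes(a,7),spokes(b,16))
f=lambda u,v:(275+u/8-.5,150+v/8-.5)
c=np.array([.5507,-.0056])
for uv in [(405,236),(370,244)]:
    q=unproj('top',f(*uv),.135)[:2]-c;print(np.degrees(np.arctan2(q[1],q[0])))
for A,B in [((578,525),(588,497)),((275,565),(300,585))]:
    x=[np.degrees(np.arctan2(*(unproj('top',f(*u),.081)[:2]-c)[::-1])) for u in (A,B)];print(x,x[1]-x[0])
E
```

```text
[4.4 7.1 6.9] [15.  17.2 16.9]
7.4470101879641
17.806950643689387
[np.float64(-111.90623533774128), np.float64(-102.23827490325809)] 9.667960434483192
[np.float64(127.61995159503721), np.float64(138.10200960931977)] 10.482058014282558
```

About 10.2° is left (9.7–10.5° across spokes and handle). I bring the finger back behind the handle.

```bash
python3 -m jog '[[0,0.055,0,0,0,0,-1],[0,0.055,0,0,0,0,-1],[0,0.055,0,0,0,0,-1],[0,0.055,0,0,0,0,-1],[0,0.055,0,0,0,0,-1]]'
python3 -m jog '[[0,0,0,0,0,0,-1],[0,0,0.04,0,0,0,-1],[0,0,0.05,0,0,0,-1],[0,0,0.03,0,0,0,-1],[0,0,0,0,0,0,-1]]'
python3 -m jog '[[0,0,0,0,0,0,-1],[0,0,0,0,0,0,-1]]'
python3 -c "
from h import *
print(bot.state()['ee_pos'],bot.state()['force'])"
```

```text
time_s: 12.8
ee_pos: [0.5927, 0.0474, 0.2457]
eef_rot: [3.141, -0.004, 0.002]
force: [0.5, 0.5, 0.4]
grip_width: -0.0002
time_s: 13.42
ee_pos: [0.5913, 0.0503, 0.1231]
eef_rot: [3.141, -0.001, -0.007]
force: [0.4, -0.3, 0.8]
grip_width: 0.0001
time_s: 13.68
ee_pos: [0.5941, 0.0512, 0.1272]
eef_rot: [-3.141, 0.0, -0.005]
force: [-0.6, -0.2, 0.0]
grip_width: -0.0002
[0.59409935 0.05119991 0.12724161] [-0.63681234 -0.24058504  0.04010036]
```

```bash
python3 -m jog '[[0.002,0.006,0,0,0,0,-1],[0.003,0.006,0,0,0,0,-1],[0.002,0.005,0,0,0,0,-1],[0.002,0.004,0,0,0,0,-1],[0.002,0.004,0,0,0,0,-1]]'
python3 -m jog '[[0,0.001,0,0,0,0,-1],[0,0,0,0,0,0,-1],[0,0,0,0,0,0,-1]]'
python3 -c "
from h import *
print(bot.state()['ee_pos'],bot.state()['force'])"
python3 -m jog '[[-0.003,-0.008,0,0,0,0,-1],[-0.003,-0.008,0,0,0,0,-1],[0,0,-0.04,0,0,0,-1],[0,-0.05,-0.05,0,0,0,-1],[0,-0.06,-0.04,0,0,0,-1]]'
python3 -m jog '[[0,-0.06,0,0,0,0,-1],[0,-0.06,0,0,0,0,-1],[0,-0.06,0,0,0,0,-1],[0,0,0,0,0,0,-1],[0,0,0,0,0,0,-1]]'
python3 - <<'E'
from ang import *
s=bot.state();print(s['time_s'],s['ee_pos'],s['force'])
t=viewer.capture('top');cv2.imwrite('pics/j.png',t)
a=cv2.imread('pics/a_top.png')
f=lambda im:cv2.resize(im[160:215,300:350],None,fx=8,fy=8,interpolation=cv2.INTER_CUBIC)
cv2.imwrite('pics/j2.png',np.hstack([f(a),f(t)]))
for g in (7,8,10):print(spokes(a,7),spokes(t,g))
E
```

```text
time_s: 14.3
ee_pos: [0.6038, 0.0264, 0.1251]
eef_rot: [-3.141, -0.001, 0.001]
force: [-1.6, 2.0, -0.0]
grip_width: -0.0001
time_s: 14.68
ee_pos: [0.6039, 0.025, 0.1251]
eef_rot: [3.142, 0.0, -0.0]
force: [-0.2, 1.6, -0.2]
grip_width: 0.0002
[0.60393863 0.02499569 0.1250918 ] [-0.16687109  1.57837604 -0.16921589]
time_s: 15.3
ee_pos: [0.5983, 0.1377, 0.2463]
eef_rot: [3.141, -0.004, 0.003]
force: [0.8, -0.3, -0.5]
grip_width: 0.0
time_s: 15.92
ee_pos: [0.5976, 0.3178, 0.2438]
eef_rot: [3.141, 0.002, -0.0]
force: [0.8, -0.9, -1.0]
grip_width: 0.0001
15.925 [0.59756646 0.31780033 0.24384211] [ 0.80350241 -0.91437196 -0.97814473]
[4.4 7.1 6.9] [7.5 9.6 9.6]
[4.4 7.1 6.9] [7.5 9.6 9.6]
[4.4 7.1 6.9] [7.5 9.6 9.6]
```

View pics/j2.png

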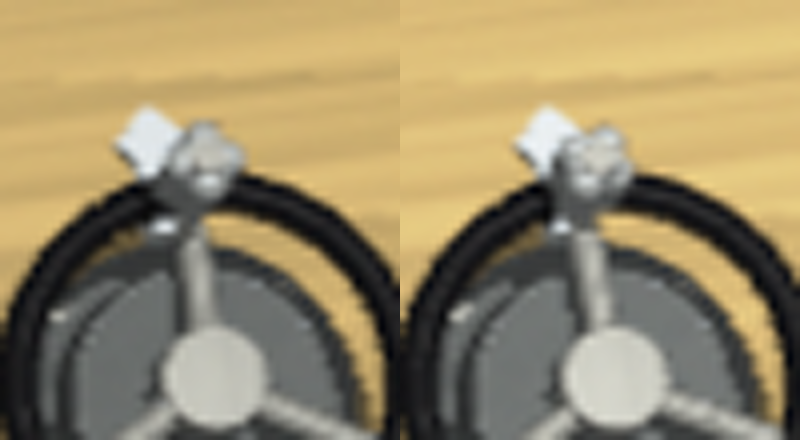

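View pics/j.png

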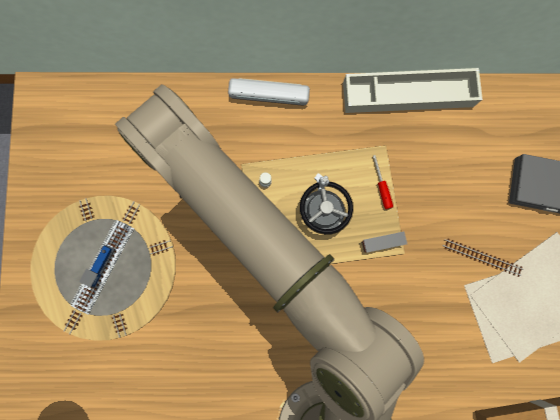

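The picture shows the bridge nearly in line with the next track, and the handle about 2.7° (3 mm) short of where it started. One more fine nudge will finish it.

```bash
python3 -m jog '[[0,0.055,0,0,0,0,-1],[0,0.055,0,0,0,0,-1],[0,0.055,0,0,0,0,-1],[0,0.055,0,0,0,0,-1],[0,0.053,0,0,0,0,-1]]'
python3 -m jog '[[0,0,0,0,0,0,-1],[0,0,0.04,0,0,0,-1],[0,0,0.05,0,0,0,-1],[0,0,0.03,0,0,0,-1],[0,0,0,0,0,0,-1]]'
python3 -m jog '[[0,0,0,0,0,0,-1],[0,0,0,0,0,0,-1],[0,0,0,0,0,0,-1]]'
python3 -c "
from h import *
print(bot.state()['ee_pos'],bot.state()['force'])"
```

```text
time_s: 16.6
ee_pos: [0.5977, 0.0398, 0.2446]
eef_rot: [3.14, -0.006, 0.002]
force: [0.8, -0.0, -0.6]
grip_width: -0.0002
time_s: 17.23
ee_pos: [0.5963, 0.0431, 0.122]
eef_rot: [3.141, -0.002, -0.007]
force: [-0.7, 0.4, -0.1]
grip_width: -0.0
time_s: 17.6
ee_pos: [0.5987, 0.0443, 0.1254]
eef_rot: [-3.142, 0.0, -0.003]
force: [0.5, -0.6, -0.3]
grip_width: -0.0001
[0.59866725 0.04429219 0.12538731] [ 0.47539123 -0.61472119 -0.26169746]
```

```bash
python3 -m jog '[[0.002,0.006,0,0,0,0,-1],[0.002,0.006,0,0,0,0,-1],[0.001,0.004,0,0,0,0,-1],[0.001,0.003,0,0,0,0,-1],[0.001,0.002,0,0,0,0,-1]]'
python3 -m jog '[[0,0.001,0,0,0,0,-1],[0,0,0,0,0,0,-1],[0,0,0,0,0,0,-1]]'
python3 -c "
from h import *
print(bot.state()['ee_pos'],bot.state()['force'])"
python3 -m jog '[[-0.003,-0.008,0,0,0,0,-1],[-0.003,-0.008,0,0,0,0,-1],[0,0,-0.04,0,0,0,-1],[0,-0.05,-0.05,0,0,0,-1],[0,-0.06,-0.04,0,0,0,-1]]'
python3 -m jog '[[0,-0.06,0,0,0,0,-1],[0,-0.06,0,0,0,0,-1],[0,-0.06,0,0,0,0,-1],[0,0,0,0,0,0,-1],[0,0,0,0,0,0,-1]]'
python3 - <<'E'
from ang import *
s=bot.state();print(s['time_s'],s['ee_pos'],s['force'])
t=viewer.capture('top');cv2.imwrite('pics/k.png',t)
a=cv2.imread('pics/a_top.png')
f=lambda im:cv2.resize(im[160:215,300:350],None,fx=8,fy=8,interpolation=cv2.INTER_CUBIC)
cv2.imwrite('pics/k2.png',np.hstack([f(a),f(t)]))
print(spokes(a,7),spokes(t,7))
E
```

```text
time_s: 18.23
ee_pos: [0.6047, 0.0237, 0.1239]
eef_rot: [-3.141, -0.001, 0.001]
force: [-0.4, 2.6, 0.4]
grip_width: -0.0
time_s: 18.6
ee_pos: [0.6048, 0.0226, 0.1239]
eef_rot: [-3.141, -0.001, 0.0]
force: [-1.1, 1.4, -1.7]
grip_width: 0.0002
[0.6048411  0.02257206 0.12392578] [-1.14285478  1.44308835 -1.66182197]
time_s: 19.23
ee_pos: [0.5994, 0.1347, 0.2452]
eef_rot: [3.141, -0.004, 0.003]
force: [0.3, 2.1, 0.3]
grip_width: 0.0
time_s: 19.85
ee_pos: [0.5987, 0.3149, 0.2428]
eef_rot: [3.141, 0.002, 0.0]
force: [0.8, -1.3, -0.2]
grip_width: 0.0002
19.85 [0.59873266 0.31486908 0.24279964] [ 0.76027953 -1.2626158  -0.18688356]
[4.4 7.1 6.9] [4.9 7.1 7. ]
```

View pics/k2.png

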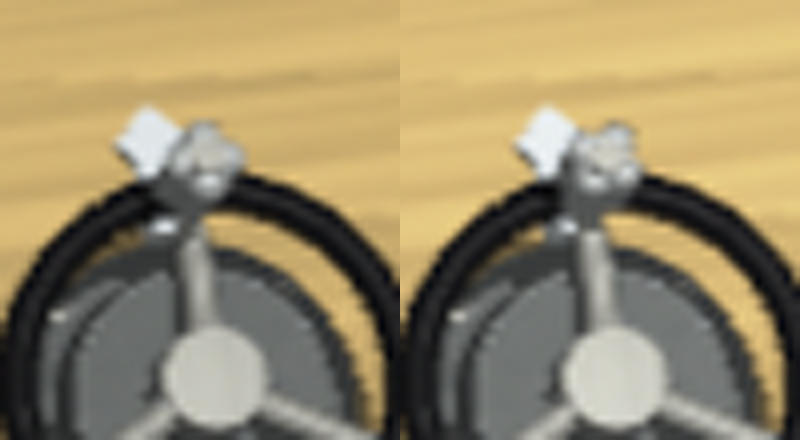

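View pics/k.png

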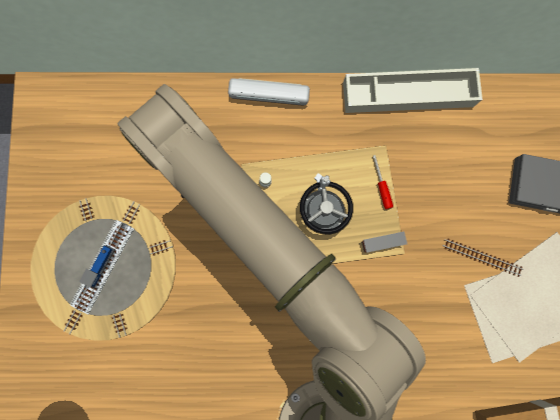

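The handle is back within about 0.3° of its starting angle, and the bridge lines up with the next track. One last look at the bystanders (the foam is hidden from above), then I hand in.

```bash
python3 - <<'E'
from h import *
a=cv2.imread('pics/a_side.png');b=viewer.capture('side');cv2.imwrite('pics/l.png',b)
t0=cv2.imread('pics/a_top.png');t1=cv2.imread('pics/k.png')
print(tip_of('foam','side'))
E
```

```text
[]
```

View pics/l.png

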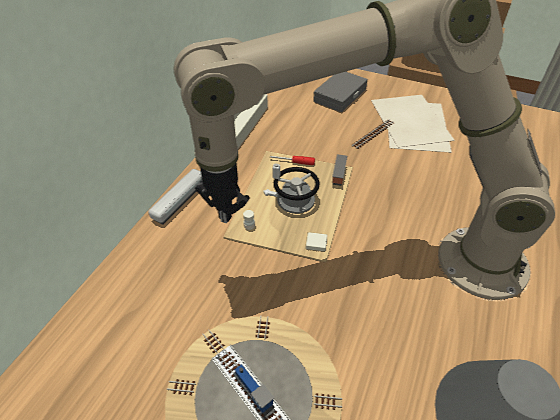

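In the side picture, the foam (316,242), jar (249,221), wagon (340,170) and screwdriver (300,160) are where they began. The hand is clear.

```bash
python3 -c "
from cell import workorder,bot
print(workorder.sign_off(),bot.state()['time_s'])"
```

```text
the job is handed in; nothing more can be done
the job is handed in; nothing more can be done
```

I pushed the hand wheel clockwise through one full turn, and the job is handed in. I used shut fingers on the trailing side of the handle and never pinched it. The push stopped about 10° short on purpose. Two small measured nudges then brought the handle up to the pointer without going past it, as far as the pictures could show.

- **Wheel:** in the last top picture the three spokes stand 0.0 to 0.5° from their starting angles. That is about as fine as this picture can be read.
- **Bridge:** it looks in line with the next track in the top and side pictures. I did not measure its angle.
- **Forces:** the force readings at the ends of the moves stayed around 4 N or less.
- **Things lying around:** the wagon, jar, screwdriver and foam look unmoved in the side picture. The network did not find the foam in that picture, so I checked it only by eye.
- **Finish:** the hand was clear of everything, at about 20 s of robot time.

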